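# Refit the bench battery box and slide it into its taped place

### The job

Put every loose battery cell on the bench down into the bays of the open battery box, then close the box: hook the cover's front lip under the bar of the box and press the rear down until it snaps flat. Then slide the closed box along the bench, without lifting or tipping it, until it stands wholly inside the taped outline, and leave the other things on the bench where they are.

Things in the scene. Friction and masses are not known exactly. Their poses are not given: they have to be found in the camera images.
- box: Loose grey open-topped battery box, 0.9 kg (varies by a quarter), 160 (x) by 192 mm (y), plain upright outer walls. Origin: centre of its underside; x points from the front (hook bar) to the rear (latch), z up. The cover's seat runs round the opening 62 mm up; side cheeks at y beyond +-88 mm rise to 68 mm, rear stops at x 66 mm to 73 mm.
- bays (a point): Centre of the box's inner floor: box x -2, y 0, z 8 mm. The compartment spans box x -62..+58, y -77..+77 mm. Three low dividers (3.5 mm thick, along x, at y -38.5, 0 and +38.5, tops 20 mm above the underside) part it into four bays 35 mm wide, 120 mm long, centred at y -57.75, -19.25, +19.25 and +57.75.
- slot (a point): Mouth of the lip slot, at box x -66, y 0, z 67 mm. The hook bar runs across the whole front at box x -80..-66, z 72 to 77 mm; beneath it the slot is 10 mm high (z 62 to 72) and 10 mm deep (to x -76), open towards the rear.
- latch (a joint): Spring latch, 24 mm wide, mid-rear of the box, slides in box +x: 0 = at rest, nose out over the cover seat, 0.009 = fully back. Nose tip at box x 58, z 70 mm; above it a steep bevel rises rearward to z 85 mm. The cover's rear edge, pressed down, drives it back and passes (under 12 N on the rear of the cover); it then springs back over the cover by itself.
- cover: Loose grey cover, 0.1 kg, right way up: plate 128 (x) by 168 (y) by 6 mm; lip at -x: 10 mm long, 4 mm thick, 136 mm wide, flush with the underside. On top in the middle a finger rib, 12 mm thick (x), 70 mm long (y), z 6 to 34 mm. Origin: centre of the plate's underside. It goes in tilted about 15 degrees, lip down, under the bar, then swings down; closed, its axes lie along the box's.
- cover_lip (a point): middle of the lower edge of the cover's lip tip, cover x -74, y 0, z 0 mm; closed it is at about box x -74, z 62 mm
- cover_rear (a point): middle of the lower rear edge of the cover, cover x +64, y 0, z 0 mm; closed it is at about box x 64, z 62 mm
- outline: Rectangle of dark grey cloth tape stuck flat to the bench (no thickness to speak of), strips 18 mm wide; inside it measures 188 mm (its x) by 220 mm (its y). Origin: its centre; its x axis is the side the box's x belongs along (either way round). Left of and behind it stands the scroll saw, whose table and motor (110 to 190 mm up) reach forward to world x 0.60 for y above -0.15: keep the hand clear of them.
- corner_fl (a point): front left bottom corner of the box, at box x -80, y +96, z 0 mm
- corner_fr (a point): front right bottom corner of the box, at box x -80, y -96, z 0 mm
- corner_rl (a point): rear left bottom corner of the box, at box x +80, y +96, z 0 mm
- corner_rr (a point): rear right bottom corner of the box, at box x +80, y -96, z 0 mm
- cell_1: Battery cell, a black block with a metal band and two terminals on top, 28 x 28 x 44 mm, 0.1 kg, standing upright on the bench; origin at its centre, z its long axis (up as it stands). May be absent (3 or 4 are there). In a bay it may stand or lie along the bay.
- cell_2: Battery cell, a black block with a metal band and two terminals on top, 28 x 28 x 44 mm, 0.1 kg, standing upright on the bench; origin at its centre, z its long axis (up as it stands). May be absent (3 or 4 are there). In a bay it may stand or lie along the bay.
- cell_3: Battery cell, a black block with a metal band and two terminals on top, 28 x 28 x 44 mm, 0.1 kg, standing upright on the bench; origin at its centre, z its long axis (up as it stands). May be absent (3 or 4 are there). In a bay it may stand or lie along the bay.
- cell_4: Battery cell, a black block with a metal band and two terminals on top, 28 x 28 x 44 mm, 0.1 kg, standing upright on the bench; origin at its centre, z its long axis (up as it stands). May be absent (3 or 4 are there). In a bay it may stand or lie along the bay.
- masking_tape: roll of masking tape, about 104 mm across and 25 mm high, a bystander; origin at the centre of its underside
- tape_measure: yellow tape measure, 34 x 76 x 60 mm, a bystander; origin at the centre of its underside
- pliers: blue-handled pliers lying flat, 194 mm long, 13 mm high, a bystander; origin at the centre of its underside
There are look-alikes about, which are no part of the job. What is shaped like the cell_2 but turquoise is not meant.

How it is judged:
On the way, in this order (a step that is already met when the one before it is completed fails the run):
1. every cell present is down in the bays of the box (x of cell_1 in the frame of box between -0.05 and 0.05 m and y of cell_1 in the frame of box between -0.076 and 0.076 m and z of cell_1 in the frame of box between 0.015 and 0.037 m and x of cell_2 in the frame of box between -0.05 and 0.05 m and y of cell_2 in the frame of box between -0.076 and 0.076 m and z of cell_2 in the frame of box between 0.015 and 0.037 m and x of cell_3 in the frame of box between -0.05 and 0.05 m and y of cell_3 in the frame of box between -0.076 and 0.076 m and z of cell_3 in the frame of box between 0.015 and 0.037 m and x of cell_4 in the frame of box between -0.05 and 0.05 m and y of cell_4 in the frame of box between -0.076 and 0.076 m and z of cell_4 in the frame of box between 0.015 and 0.037 m), for 0.2 s.
2. the cover is hooked under the bar and snapped flat, the latch over it (all of step 1 and z of cover_lip in the frame of box between 0.058 and 0.0655 m and x of cover_lip in the frame of box below -0.068 m and z of cover_rear in the frame of box between 0.058 and 0.0655 m and value of joint latch below 0.003 m), for 0.2 s.
3. the closed box stands wholly inside the taped outline (z of cover_lip in the frame of box between 0.058 and 0.0655 m and x of cover_lip in the frame of box below -0.068 m and z of cover_rear in the frame of box between 0.058 and 0.0655 m and value of joint latch below 0.003 m and x of corner_fl in the frame of outline between -0.096 and 0.096 m and y of corner_fl in the frame of outline between -0.112 and 0.112 m and x of corner_fr in the frame of outline between -0.096 and 0.096 m and y of corner_fr in the frame of outline between -0.112 and 0.112 m and x of corner_rl in the frame of outline between -0.096 and 0.096 m and y of corner_rl in the frame of outline between -0.112 and 0.112 m and x of corner_rr in the frame of outline between -0.096 and 0.096 m and y of corner_rr in the frame of outline between -0.112 and 0.112 m), for 0.2 s.
At the end, for the whole second after the job is handed in: Every cell present is down in a bay (centre under 37 mm above the box underside); cover flat (both ends within 3.5 mm of its seat), lip 2 mm or more under the bar, latch back within 3 mm; box at rest on the bench, all four corners inside the tape (at most 2 mm onto it) (all of step 1 and all of step 3 and linear speed of box below 0.01 m/s and height (world z) of box below 0.004 m); the robot touches nothing.
It fails at once if the box is lifted clear of the bench by more than 20 mm or tipped by more than 0.2 rad (height (world z) of box above 0.02 m or angle between box's own z axis and vertical above 0.2 rad).
It fails at once if a bystander (tape roll, tape measure or pliers) is moved by more than 30 mm (distance of any of masking_tape, tape_measure, pliers from where it was at the start of the episode above 0.03 m).
Of cell_1, cell_2, cell_3, cell_4 only 3 to 4 are there at a start; the rules pass over those that are not, and their reading is None.
At some moment in a run one of cell_1, cell_2, cell_3, cell_4 may be knocked a few centimetres aside while the robot is not near it.
Once in a run the grip may slacken for a moment while it holds something.
It also fails if it takes over 208 s, if anything falls off the work surface, if the arm or the gripper's body presses on something with over 40 N, if the wrist force passes 120 N, or if a joint passes its speed limit or range.

### The arm

A 6-joint arm with a two-finger parallel gripper is mounted at the origin on a cart in front of the work surface, level with it; the furniture and walls round the work are solid. World frame = base frame: x ahead of the robot, y to its left, z up, the work surface at z = 0. Lengths are in m, angles in rad, forces in N, time in s.
With the tool pointing down it reaches from about 0.35 to 0.85 m from the base axis. Payload 8.1 kg.
Tool frame: the origin (TCP) lies on the centre line of the jaws, within the pads' length; the fingertips stand 8 mm ahead of it and the grasp point (between the pads) lies 11 mm behind it; z points along the fingers, y is the line along which they close (so a half turn about z gives the same grasp; the last joint's range is limited). The gripper opens to 93 mm and grips with 3 to 60 N. Pads are 15 mm wide; open, the fingers measure 128 mm over their backs; the gripper's body (75 mm by 188 mm) begins 65 mm behind the grasp point.
Start: joints at [-1.196, 0.13, 1.488, -0, 1.523, -0.085], TCP at [0.266, -0.538, 0.227] pointing down, gripper open.
Joint ranges: [-2.96, 2.96], [-0.89, 2.26], [0.02, 2.5], [-1.34, 4.48], [0, 2.73], [-2.66, 2.66]. Speed limits (rad/s): [2.39, 2.39, 2.79, 3.14, 3.14, 3.14].

### API

Orientations are given as [roll, pitch, yaw] about the fixed x, y, z axes, in that order (R = Rz(yaw) Ry(pitch) Rx(roll)).
In Python, from workcell import bot, fingers, cams gives the robot as it stands. Calls block until the motion is done:
- bot.movep(position, orientation): joint-space move of the TCP to a pose.
- bot.servo_line(position, orientation=None, v=0.15, max_force=None): straight line of the TCP; orientation=None keeps the orientation; v is the mean speed in m/s. With max_force (N) it stops when the force on the tool has changed by that much, and returns True; else False.
- bot.move_joints(angles): joint-space move.
- fingers.grip(opening, effort=None): finger opening in m; effort is the grip in N (None keeps the last); returns when the fingers have stopped.
- bot.sleep(seconds).
- bot.ik(position, orientation): joint angles nearest the present ones, or None.
- cams.camera(name): name is "side" or "top"; returns the picture (400x640x3 uint8, red, green, blue); there is no depth.
- cams.camera_model(name): a dict with "vfov" (degrees; the focal length in pixels is half the picture's height over the tangent of half this angle, whatever the lens; pixels are square), "cx", "cy" (the principal point, pixels), "position" and "attitude" of the camera in the world. Camera axes: x right, y up, looking along -z (the intrinsics and any distortion apply to the point x, -y, -z); pixel columns grow to the right and rows downward; lengths in m; the calibration is good to about 2 mm. A picture is of the moment at which its call begins. camera_model takes no time and is no camera call.
A pose or a line that the arm cannot do raises bot.MotionError and nothing moves.
- bot.close_job(): hands the job in; it is judged then, once.
Readings, each from a call of its own:
- bot.current_time(): time.
- bot.current_q(): joint angles.
- bot.current_joint_velocities(): joint speeds.
- bot.current_joint_torque(): joint torques, N m.
- bot.current_tool_pos(): TCP position.
- bot.current_orientation(): TCP orientation.
- bot.current_wrist_force(): force on the tool from outside, world axes, zero at the start.
- bot.current_wrist_torque(): the same for the moment, N m.
- bot.current_finger_gap(): finger opening in m.
- bot.current_grip_force(): force on a finger pad.
Only numpy, scipy, OpenCV 4.12 (cv2) and the standard library are available. Lean on these libraries where they do the work, as an engineer would, in place of code of your own. Each camera call takes 0.05 s, during which the arm holds its last target. There are 200 camera calls.

## Working session

There is one attempt and no reset: what is moved stays moved. The work goes in short steps, each a Python script; the robot and the scene stay as the last script left them, time stands still between calls to the robot, and variables do not carry over. Pictures are saved under pics/ and viewed, at most 14 in all, crops included, and the job is handed in when it is done.

```bash
ls; mkdir -p pics; python3 - <<'E'
from workcell import bot,fingers,cams
import cv2
for n in("top","side"):
    im=cams.camera(n);cv2.imwrite(f"pics/{n}0.png",im[:,:,::-1]);print(n,cams.camera_model(n))
print(bot.current_time(),bot.current_orientation(),bot.current_wrist_force())
E
```

```text
pics
top {'vfov': 42.15611431437203, 'cx': 321.6250889212715, 'cy': 191.91276677951478, 'position': array([ 0.32562597, -0.07217494,  1.96224259]), 'attitude': array([ 1.20027807e-01,  5.02348315e-04, -1.59596574e+00])}
side {'vfov': 50.267892589594304, 'cx': 318.6892089134321, 'cy': 202.27279271331722, 'position': array([ 0.33070531, -1.2375285 ,  0.73035024]), 'attitude': array([ 1.06625675, -0.00843726, -0.19946874])}
0.1 [-3.13996798e+00 -1.75184801e-04  4.59786642e-01] [-0.21078335  0.33796747 -0.10599167]
```

View pics/top0.png

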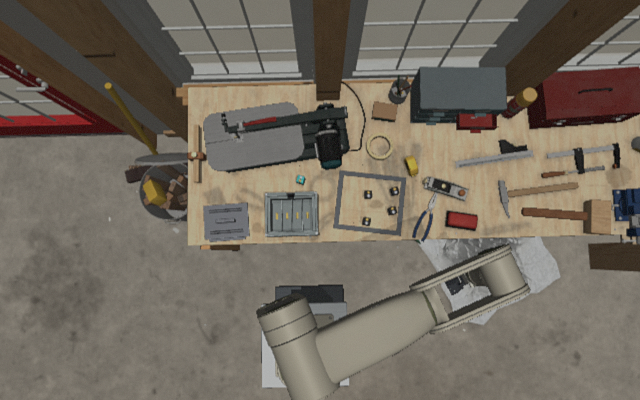

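View pics/side0.png

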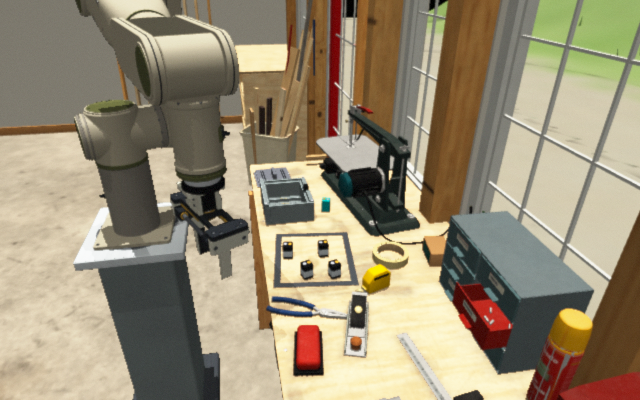

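Top view: four black cells inside the taped outline at about (368,195), (394,191), (392,211) and (366,221). The look-alike is the turquoise block at (301,180). The black tool at (447,187) is a plane. The box is at (291,215) and the cover at (226,222). I'll check these in a close crop.

```bash
cat > h.py <<'E'
from workcell import bot,fingers,cams
import numpy as np,cv2
from scipy.spatial.transform import Rotation as Ro
def cam(n):
    m=cams.camera_model(n);return m,Ro.from_euler('xyz',m['attitude']).as_matrix(),200/np.tan(np.radians(m['vfov'])/2)
def ray(n,uv):
    m,R,f=cam(n);d=R@np.array([(uv[0]-m['cx'])/f,-(uv[1]-m['cy'])/f,-1]);return m['position'],d
def onz(n,uv,z):
    p,d=ray(n,uv);return p+d*(z-p[2])/d[2]
def proj(n,P):
    m,R,f=cam(n);c=R.T@(np.asarray(P)-m['position']);return np.array([m['cx']+f*c[0]/-c[2],m['cy']-f*c[1]/-c[2]])
def snap(n,name,c=None,s=1):
    im=cams.camera(n)
    o=im if c is None else im[c[1]:c[3],c[0]:c[2]]
    cv2.imwrite(f"pics/{name}.png",cv2.resize(o,None,fx=s,fy=s,interpolation=cv2.INTER_CUBIC)[:,:,::-1]);return im
E
python3 - <<'E'
from h import *
im=snap('top','topc',(195,160,435,250),3.3)
hsv=cv2.cvtColor(im,cv2.COLOR_RGB2HSV)
m=(hsv[...,2]<75).astype(np.uint8);m[:,:335]=0;m[:,405:]=0;m[:170]=0;m[236:]=0
n,l,s,c=cv2.connectedComponentsWithStats(m)
for i in range(1,n):
    if s[i,4]>8: print(s[i],c[i].round(1),onz('top',c[i],.044).round(3),onz('top',c[i],0).round(3))
E
```

```text
[390 187   9   9  41] [393.6 191.3] [ 0.552 -0.345  0.044] [ 0.558 -0.351  0.   ]
[364 191   8   8  40] [367.4 194.7] [ 0.542 -0.247  0.044] [ 0.547 -0.251  0.   ]
[388 207   6   8  27] [389.7 211.1] [ 0.479 -0.328  0.044] [ 0.483 -0.334  0.   ]
[394 207   3   7  13] [395.  209.8] [ 0.483 -0.347  0.044] [ 0.487 -0.354  0.   ]
[362 218   4   7  18] [363.5 220.9] [ 0.445 -0.229  0.044] [ 0.448 -0.233  0.   ]
[367 219   4   7  15] [368.7 221.9] [ 0.441 -0.248  0.044] [ 0.443 -0.252  0.   ]
```

View pics/topc.png

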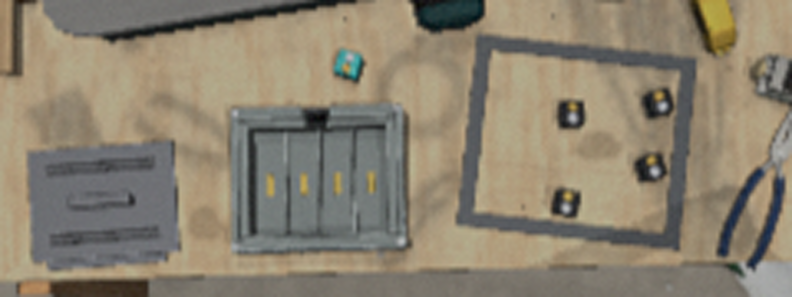

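The crop confirms the four black cells with orange/metal tops, with the turquoise block at crop (349,65) excluded. The box latch is at the top (world +x) and the cover lip faces the robot. Next I'll measure everything.

```bash
cat >> h.py <<'E'
def rect(mask,z,n='top'):
    cs,_=cv2.findContours(mask,cv2.RETR_EXTERNAL,cv2.CHAIN_APPROX_NONE)
    c=max(cs,key=cv2.contourArea).reshape(-1,2)
    P=np.array([onz(n,p,z)[:2] for p in c])
    r=cv2.minAreaRect((P*1000).astype(np.float32));a=r[2]
    while a>45:a-=90
    while a<-45:a+=90
    return np.array(r[0])/1000,np.array(r[1]),a
def up(im,c,s=4):
    "blown-up crop and zero origin map"
    x0,y0,x1,y1=c
    return cv2.resize(im[y0:y1,x0:x1],None,fx=s,fy=s,interpolation=cv2.INTER_CUBIC)
def urect(im,c,z,f,s=4,n='top'):
    b=up(im,c,s);m=f(cv2.cvtColor(b,cv2.COLOR_RGB2HSV).astype(int)).astype(np.uint8)
    m=cv2.morphologyEx(m,cv2.MORPH_OPEN,np.ones((5,5)))
    cs,_=cv2.findContours(m,cv2.RETR_EXTERNAL,cv2.CHAIN_APPROX_NONE)
    k=cv2.convexHull(max(cs,key=cv2.contourArea)).reshape(-1,2)
    uv=(k+.5)/s-.5+np.array(c[:2])
    P=np.array([onz(n,p,z)[:2] for p in uv])
    r=cv2.minAreaRect((P*1000).astype(np.float32));a=r[2]
    d=r[1]
    while a>45:a-=90;d=d[::-1]
    while a<-45:a+=90;d=d[::-1]
    return np.array(r[0])/1000,np.round(d,0),round(a,1)   # centre, (x,y) size mm, yaw deg
E
python3 - <<'E'
from h import *
im=cams.camera('top')
grey=lambda h:h[...,1]<60
print('box',urect(im,(258,188,326,240),.068,grey))
print('cover',urect(im,(199,200,252,243),.004,grey))
print('outl',urect(im,(330,166,412,238),0,lambda h:(h[...,1]<75)&(h[...,2]<125)))
cv2.imwrite('pics/m.png',(cv2.cvtColor(up(im,(195,160,415,245),3),cv2.COLOR_RGB2HSV)[...,1]<60)*255)
for u,v in((393.6,191.3),(367.4,195),(392,211),(366,221)):
    u,v=int(u),int(v)
    print(urect(im,(u-9,v-9,u+10,v+10),.022,lambda h:(h[...,2]<100)|(h[...,1]<50),8))
E
```

```text
box (array([0.47370111, 0.03685661]), array([176., 197.]), -0.1)
cover (array([0.45641718, 0.29249945]), array([145., 185.]), 3.5)
outl (array([ 0.51780847, -0.25843555]), array([228., 260.]), -7.7)
(array([ 0.55620966, -0.34889291]), array([33., 36.]), 10.5)
(array([ 0.54608728, -0.24947858]), array([31., 31.]), -2.0)
(array([ 0.48027148, -0.36577261]), array([71., 17.]), -2.5)
(array([ 0.41899979, -0.23929593]), array([17., 71.]), -1.4)[ WARN:0@0.749] global loadsave.cpp:1063 imwrite_ Unsupported depth image for selected encoder is fallbacked to CV_8U.
```

View pics/m.png

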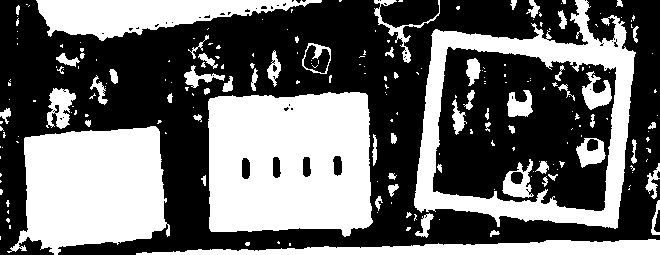

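```bash
cat >> h.py <<'E'
def edges(im,c,size,yaw,zs,chan=1,w=.015,n='top'):
    """refine a rectangle by its 4 edges: sides order +x,-x,+y,-y, heights zs; returns centre,size mm,yaws per side"""
    g=cv2.GaussianBlur(cv2.cvtColor(im,cv2.COLOR_RGB2HSV)[...,chan].astype(np.float32),(0,0),.7)
    R=lambda a:np.array([[np.cos(a),-np.sin(a)],[np.sin(a),np.cos(a)]])
    a=np.radians(yaw);pos=[];ang=[]
    for k,(ax,sg) in enumerate(((0,1),(0,-1),(1,1),(1,-1))):
        pts=[];t=np.arange(-w,w,.0005)
        for s in np.linspace(-.4,.4,60)*size[1-ax]:
            L=np.zeros((len(t),2));L[:,ax]=sg*size[ax]/2+t;L[:,1-ax]=s
            W=L@R(a).T+c
            uv=np.array([proj(n,[*q,zs[k]]) for q in W]).astype(np.float32)
            pr=cv2.remap(g,uv[:,0].copy(),uv[:,1].copy(),cv2.INTER_LINEAR).ravel()
            d=np.abs(np.gradient(pr));i=d.argmax();pts.append((s,L[i,ax]))
        vx,vy,x0,y0=cv2.fitLine(np.array(pts,np.float32),cv2.DIST_L1,0,1e-5,1e-5).ravel()
        sl=vy/vx;pos.append(y0-sl*x0);ang.append(np.degrees(np.arctan(sl))*(-1 if ax==0 else 1)+yaw)
    cc=R(a)@np.array([pos[0]+pos[1],pos[2]+pos[3]])/2+c
    return cc.round(4),np.round([1000*(pos[0]-pos[1]),1000*(pos[2]-pos[3])],1),np.round(ang,1)
def cell(im,uv,r=7):
    u,v=np.round(uv).astype(int);c=(u-r,v-r,u+r+1,v+r+1);s=8
    V=cv2.cvtColor(up(im,c,s),cv2.COLOR_RGB2HSV)[...,2]
    m=cv2.morphologyEx((V<105).astype(np.uint8),cv2.MORPH_CLOSE,np.ones((25,25)))
    k,l,st,ce=cv2.connectedComponentsWithStats(m);i=1+st[1:,4].argmax()
    pts=np.argwhere(l==i)[:,::-1]
    P=np.array([onz('top',(p+.5)/s-.5+np.array(c[:2]),.022)[:2] for p in cv2.convexHull(pts.astype(np.int32)).reshape(-1,2)])
    q=cv2.minAreaRect((P*1000).astype(np.float32));a=(q[2]+45)%90-45
    return np.array(q[0]).round(0)/1000,np.round(q[1],0),round(a,1)
E
python3 - <<'E'
from h import *
im=cams.camera('top')
for ch in(1,2):
    print('box',edges(im,np.array([.470,.037]),(.16,.192),0,(.062,.077,.068,.068),ch))
    print('cover',edges(im,np.array([.459,.2925]),(.128,.168),3.5,(.006,.003,.006,.006),ch))
    print('outl inner',edges(im,np.array([.518,-.258]),(.188,.220),-7.7,(0,0,0,0),ch,.009))
    print('outl outer',edges(im,np.array([.518,-.258]),(.224,.256),-7.7,(0,0,0,0),ch,.009))
for uv in((393.6,191.3),(367.4,195),(392,211),(366,221)): print(cell(im,uv))
# yellow marks
h=cv2.cvtColor(up(im,(262,195,322,238),4),cv2.COLOR_RGB2HSV).astype(int)
m=((h[...,1]>110)).astype(np.uint8)
k,l,s,c=cv2.connectedComponentsWithStats(m)
for i in range(1,k):
    if s[i,4]>30: print(s[i,4],onz('top',(c[i]+.5)/4-.5+[262,195],.008).round(4))
E
```

```text
Traceback (most recent call last):
  File "h.py", line 50, in edges
    uv=np.array([proj(n,[*q,zs[k]]) for q in W]).astype(np.float32)
                 ~~~~^^^^^^^^^^^^^^
  File "h.py", line 11, in proj
    m,R,f=cam(n);c=R.T@(np.asarray(P)-m['position']);return np.array([m['cx']+f*c[0]/-c[2],m['cy']-f*c[1]/-c[2]])
          ~~~^^^
  File "h.py", line 5, in cam
    m=cams.camera_model(n);return m,Ro.from_euler('xyz',m['attitude']).as_matrix(),200/np.tan(np.radians(m['vfov'])/2)
ValueError: time passes only in moves, steps and waits
```

```bash
sed -i 's/^def cam(n):/import functools\n@functools.lru_cache(None)\ndef cam(n):/' h.py
cat > m.py <<'E'
from h import *
im=cams.camera('top')
for ch in(1,2):
    print('box',edges(im,np.array([.470,.037]),(.16,.192),0,(.062,.077,.068,.068),ch))
    print('cover',edges(im,np.array([.459,.2925]),(.128,.168),3.5,(.006,.003,.006,.006),ch))
    print('outl inner',edges(im,np.array([.518,-.258]),(.188,.220),-7.7,(0,0,0,0),ch,.009))
    print('outl outer',edges(im,np.array([.518,-.258]),(.224,.256),-7.7,(0,0,0,0),ch,.009))
for uv in((393.6,191.3),(367.4,195),(392,211),(366,221)): print(cell(im,uv))
h=cv2.cvtColor(up(im,(262,195,322,238),4),cv2.COLOR_RGB2HSV).astype(int)
m=((h[...,1]>110)).astype(np.uint8)
k,l,s,c=cv2.connectedComponentsWithStats(m)
for i in range(1,k):
    if s[i,4]>30: print(s[i,4],onz('top',(c[i]+.5)/4-.5+[262,195],.008).round(4))
E
python3 m.py
```

```text
box (array([0.4769, 0.0368]), array([164.2, 194.1], dtype=float32), array([ 0.8,  0.3, -0.4, -1.3], dtype=float32))
cover (array([0.457 , 0.2864]), array([138.2, 168.6], dtype=float32), array([3.2, 2.3, 2.9, 2.3], dtype=float32))
outl inner (array([ 0.5176, -0.258 ]), array([189.3, 220. ], dtype=float32), array([-8. , -7.7, -7.7, -7.7], dtype=float32))
outl outer (array([ 0.5177, -0.2581]), array([222.8, 256.1], dtype=float32), array([-7.3, -7.9, -7.9, -7.9], dtype=float32))
box (array([0.4718, 0.0348]), array([157.7, 197.4], dtype=float32), array([11.5, -0.6,  3.7, -1.2], dtype=float32))
cover (array([0.4568, 0.287 ]), array([138. , 170.4], dtype=float32), array([3.5, 3.5, 2.4, 2.8], dtype=float32))
outl inner (array([ 0.5181, -0.2569]), array([188.2, 217.2], dtype=float32), array([-8. , -7.5, -7.9, -6.2], dtype=float32))
outl outer (array([ 0.5185, -0.2579]), array([224. , 256.9], dtype=float32), array([-7.7, -7.7, -8. , -7.9], dtype=float32))
(array([ 0.556, -0.354]), array([47., 57.]), -2.5)
(array([ 0.546, -0.25 ]), array([31., 32.]), -1.4)
(array([ 0.481, -0.343]), array([48., 56.]), -2.5)
(array([ 0.44 , -0.235]), array([46., 44.]), -1.4)
122 [0.4758 0.0189 0.008 ]
138 [ 0.4755 -0.0201  0.008 ]
130 [0.4752 0.0953 0.008 ]
128 [0.4755 0.0572 0.008 ]
```

```bash
sed -i 's/V<105/V<85/; s/uv,r=7/uv,r=6/' h.py
python3 - <<'E'
from h import *
im=cams.camera('top')
for uv in((393.6,191.3),(367.4,195),(392,211),(366,221)):
    print(cell(im,uv))
up8=cv2.resize(im[180:232,355:405],None,fx=12,fy=11,interpolation=cv2.INTER_CUBIC);cv2.imwrite('pics/cells.png',up8[:,:,::-1])
E
```

```text
(array([ 0.556, -0.349]), array([32., 34.]), 11.0)
(array([ 0.546, -0.25 ]), array([29., 30.]), -2.0)
(array([ 0.485, -0.34 ]), array([34., 51.]), 16.5)
(array([ 0.445, -0.24 ]), array([30., 29.]), -15.5)
```

View pics/cells.png

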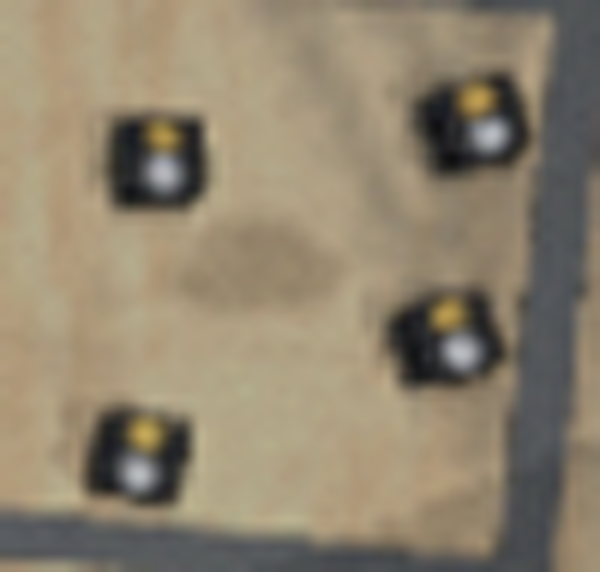

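Four black cells. Cell 3, at full-image pixel (392.3,210.6), is yawed about 13°. I'll pick each one with a centring squeeze first, starting with one cell.

```bash
cat >> h.py <<'E'
BOX=np.array([.4768,.0375]);BY=np.radians(.1)
D=lambda yaw:[np.pi,0,yaw]
def find(im,c=(336,172,412,236),s=4):
    "dark cells: list of (xy,yaw deg)"
    V=cv2.cvtColor(up(im,c,s),cv2.COLOR_RGB2HSV)[...,2]
    m=cv2.morphologyEx((V<72).astype(np.uint8),cv2.MORPH_CLOSE,np.ones((11,11)))
    k,l,st,_=cv2.connectedComponentsWithStats(m);o=[]
    for i in range(1,k):
        if 450<st[i,4]<1800:
            h=cv2.convexHull(np.argwhere(l==i)[:,::-1].astype(np.int32)).reshape(-1,2)
            P=np.array([onz('top',(p+.5)/s-.5+np.array(c[:2]),.022)[:2] for p in h])
            q=cv2.minAreaRect((P*1000).astype(np.float32))
            o.append((np.array(q[0]).round(1)/1000,round((q[2]+45)%90-45,1),np.round(q[1],0)))
    return o
def B(x,y,z=0): 
    c,s=np.cos(BY),np.sin(BY);return np.array([BOX[0]+c*x-s*y,BOX[1]+s*x+c*y,z])
def pick(xy,a):
    a=np.radians(a);p=np.array([*xy,0.])
    fingers.grip(.058,12)
    bot.movep(p+[0,0,.10],D(a));bot.servo_line(p+[0,0,.022],v=.15)
    fingers.grip(.02,6);fingers.grip(.056)
    bot.servo_line(p+[0,0,.065],v=.2);bot.movep(p+[0,0,.065],D(a+np.pi/2));bot.servo_line(p+[0,0,.022],v=.15)
    fingers.grip(.02,35);g=bot.current_finger_gap();print('gap',g,bot.current_time())
    bot.servo_line(p+[0,0,.15],v=.25);print('lift gap',bot.current_finger_gap(),bot.current_grip_force());return g
def place(bx,by):
    yaw=BY+np.pi/2
    bot.movep([.43,-.15,.16],D(yaw))
    q=B(bx,by);bot.movep(q+[0,0,.13],D(yaw));print('gap',bot.current_finger_gap())
    bot.servo_line(q+[0,0,.070],v=.15)
    hit=bot.servo_line(q+[0,0,.0305],v=.06,max_force=6)
    print('hit',hit,bot.current_tool_pos().round(4),bot.current_wrist_force().round(1),bot.current_finger_gap())
    return hit
def release(bx,by):
    fingers.grip(.042);bot.servo_line(B(bx,by,.13),v=.2)
E
python3 - <<'E'
from h import *
for c in find(cams.camera('top')):print(c)
pick([.5455,-.250],-2)
place(-8,.0578) if 0 else print(place(-.008,.0578))
print(bot.current_time())
E
```

```text
(array([ 0.556 , -0.3493]), 11.9, array([30., 33.]))
(array([ 0.5459, -0.2499]), -1.4, array([28., 28.]))
(array([ 0.4827, -0.3378]), 14.0, array([29., 32.]))
(array([ 0.4451, -0.2402]), -16.2, array([28., 28.]))
gap 0.027675372931044367 7.3917
lift gap 0.027657092924778123 34.99974489212036
gap 0.027740106127299987
hit True [0.4676 0.0952 0.0305] [-0.7  1.3  5.6] 0.027352468021533495
True
10.875
```

```bash
python3 - <<'E'
from h import *
release(-.008,.0578)
ys=[.0193,-.0193,-.0578]
for y in ys:
    cs=find(cams.camera('top'));print(len(cs),[(c[0],c[1],c[2]) for c in cs])
    c=min(cs,key=lambda c:c[0][1]*0+c[0][0])
    g=pick(c[0],c[1])
    if not .025<g<.03: print('bad');break
    place(-.008,y)
    z=bot.current_tool_pos()[2]
    if z>.033 or bot.current_finger_gap()<.025: print('STOP');break
    release(-.008,y);print(bot.current_time())
E
```

```text
3 [(array([ 0.556 , -0.3493]), 11.9, array([30., 33.])), (array([ 0.4829, -0.3378]), 14.7, array([30., 32.])), (array([ 0.4449, -0.2402]), -15.5, array([28., 28.]))]
gap 0.02788526496315322 18.525
lift gap 0.02784998828062876 34.56544518470764
gap 0.027907963737484037
hit True [0.4678 0.0569 0.0305] [-0.1  0.5  3.7] 0.028022965085494077
22.825
2 [(array([ 0.556 , -0.3493]), 11.9, array([30., 33.])), (array([ 0.4827, -0.3377]), 14.7, array([29., 33.]))]
gap 0.02812474211374488 29.5417
lift gap 0.027775039422025884 34.99978423118591
gap 0.027612182772462825
hit True [0.4677 0.0184 0.0305] [-0.1  0.1  5.1] 0.027746024627776606
34.0583
1 [(array([ 0.556 , -0.3493]), 11.9, array([30., 33.]))]
gap 0.028066330615968957 40.725
lift gap 0.02809799735287447 34.99759912490845
gap 0.02792564346191664
hit True [ 0.4678 -0.0201  0.0306] [-1.   1.   4.9] 0.027604238954831196
45.25
```

```bash
python3 - <<'E'
from h import *
a=np.radians(2.7);p=np.array([.4620,.2868,0])
bot.movep([.44,.2,.16],D(a));fingers.grip(.09,8)
bot.movep(p+[0,0,.08],D(a));bot.servo_line(p+[0,0,.019],v=.12,max_force=8)
fingers.grip(.065,8);print('rib len',bot.current_finger_gap(),bot.current_tool_pos());fingers.grip(.088)
bot.servo_line(p+[0,0,.08],v=.2)
snap('top','t2',(195,160,435,250),3.3)
bot.movep(p+[0,0,.08],D(a+np.pi/2));fingers.grip(.045)
im=cams.camera('top')
bot.servo_line(p+[0,0,.019],v=.12,max_force=8)
fingers.grip(.008,45);print('rib t',bot.current_finger_gap(),bot.current_tool_pos(),bot.current_time())
E
```

```text
rib len 0.07023114448284508 [0.46252994 0.28706847 0.01975012]
rib t 0.011581911672166665 [0.46223235 0.28690827 0.01931149] 54.225
```

View pics/t2.png

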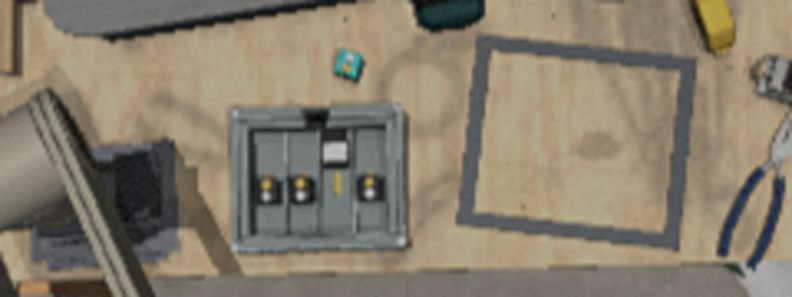

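Crop 2: three cells stand in bays. The third-bay cell at crop (335,150) has toppled or been knocked toward the rear, so I'll look closer in both views.

```bash
python3 - <<'E'
from h import *
a=cv2.resize(cams.camera('top')[188:240,260:324],None,fx=6,fy=6,interpolation=cv2.INTER_CUBIC)
u,v=proj('side',B(0,0,.04)).astype(int);print(u,v)
b=cv2.resize(cams.camera('side')[v-28:v+24,u-33:u+31],None,fx=6,fy=6,interpolation=cv2.INTER_CUBIC)
cv2.imwrite('pics/z.png',np.hstack([a,b])[:,:,::-1])
for uv in ((289,199),(297,205)):print(onz('top',uv,.03).round(3)-B(0,0))
E
```

```text
284 197
[0.0582 0.0085 0.03  ]
[ 0.0352 -0.0215  0.03  ]
```

View pics/z.png

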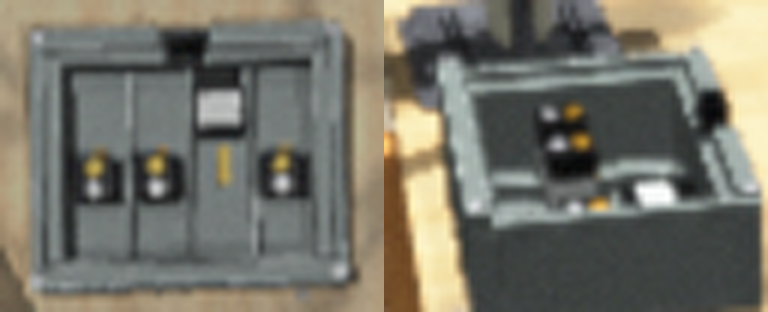

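The cell lies flat along bay 3 at box (+35, −21) mm, which the task allows. Next the cover: lift it, tilt it and hover above the slot, with a predicted-corner overlay to check its pose in the grip.

```bash
cat >> h.py <<'E'
HG=.0193
def tool(tip,th):
    "TCP pose for cover lip tip at box (x,z), y=0, tilted th deg"
    Rc=Ro.from_euler('z',BY)*Ro.from_euler('y',-np.radians(th))
    o=B(tip[0],0,tip[1])-Rc.apply([-.074,0,0])
    return o+Rc.apply([0,0,HG]),(Rc*Ro.from_euler('z',np.pi/2)*Ro.from_euler('x',np.pi)).as_euler('xyz'),o,Rc
E
python3 - <<'E'
from h import *
p=bot.current_tool_pos()
bot.servo_line(p+[0,0,.13],v=.15);print(bot.current_finger_gap())
P,O,o,Rc=tool((-.056,.115),15)
bot.movep(P+[0,.12,.03],O);bot.servo_line(P,O,v=.2)
print(bot.current_finger_gap(),bot.current_tool_pos().round(4),P.round(4),bot.current_wrist_force())
pics=[]
for n in('top','side'):
    im=cams.camera(n);u,v=proj(n,o).astype(int);x0,y0=u-33,v-30
    b=cv2.resize(im[y0:y0+60,x0:x0+66],None,fx=6,fy=6,interpolation=cv2.INTER_CUBIC)
    for c in([-.074,.068,0],[-.074,-.068,0],[-.064,-.084,6e-3],[-.064,.084,6e-3],[.064,.084,6e-3],[.064,-.084,6e-3]):
        q=((proj(n,o+Rc.apply(c))-[x0,y0]+.5)*6).astype(int);cv2.circle(b,tuple(int(t) for t in q),3,(255,0,0),1)
    for c in([-.066,.088,.077],[-.066,-.088,.077],[.066,.088,.068],[.066,-.088,.068]):
        q=((proj(n,B(*c))-[x0,y0]+.5)*6).astype(int);cv2.circle(b,tuple(int(t) for t in q),3,(0,255,0),1)
    pics.append(b)
cv2.imwrite('pics/ov.png',np.hstack(pics)[:,:,::-1]);print(bot.current_time())
E
```

```text
0.012142087866908924
0.011754755887270955 [0.4875 0.0383 0.1527] [0.4873 0.0375 0.1528] [ 0.19555113 -0.91289647 -1.23590876]
56.8083
```

View pics/ov.png

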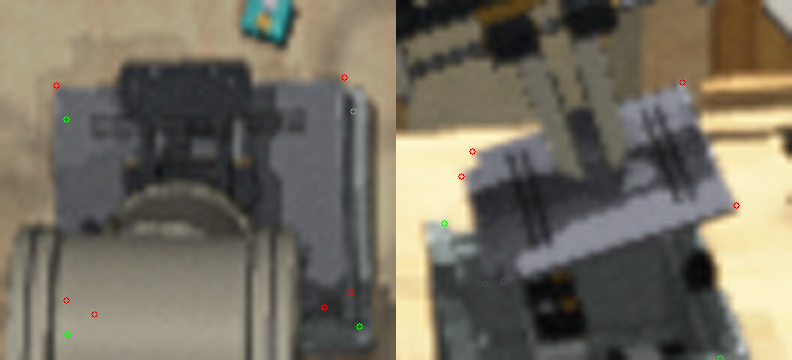

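```bash
python3 - <<'E'
from h import *
_,_,o,Rc=tool((-.056,.115),15)
o=o+bot.current_tool_pos()-tool((-.056,.115),15)[0]
g=cv2.GaussianBlur(cams.camera('top').astype(np.float32),(0,0),.6)
t=np.arange(-.008,.008,.0005)
def edge(f,ss):
    r=[]
    for s in ss:
        uv=np.array([proj('top',o+Rc.apply(f(s,k))) for k in t]).astype(np.float32)
        pr=cv2.remap(g,uv[:,0].copy(),uv[:,1].copy(),cv2.INTER_LINEAR)[:,0]
        d=np.abs(np.gradient(pr,axis=0)).sum(1);r.append(t[d.argmax()]*1000)
    return np.median(r),np.round(r,1)
print('rear',edge(lambda s,k:[.064+k,s,.003],np.r_[-.075:-.045:8j]),edge(lambda s,k:[.064+k,s,.003],np.r_[.05:.078:8j]))
print('+y',edge(lambda s,k:[s,.084+k,.004],np.r_[.0:.055:10j]))
print('-y',edge(lambda s,k:[s,-.084+k,.004],np.r_[.0:.055:10j]))
E
```

```text
rear (np.float64(-1.2499999999999942), array([ 2. ,  1.5,  1. , -0.5, -2.5, -4.5, -4.5, -2. ])) (np.float64(-0.999999999999994), array([ 2.5,  0.5, -0.5, -1.5, -2.5, -5. , -4. ,  1. ]))
+y (np.float64(3.0000000000000098), array([ 2.5,  4. ,  7.5,  6. ,  7.5,  2. , -1. ,  0.5,  2. ,  3.5]))
-y (np.float64(-5.249999999999998), array([-5. , -6.5, -4.5, -4.5, -4.5, -5. , -5.5, -6. , -7.5, -8. ]))
```

```bash
sed -i 's/^BOX=.*;BY/BOX=np.array([.4770,.0362]);BY/' h.py; python3 - <<'E'
from h import *
def go(tip,th,v,mf=None):
    P,O,_,_=tool(tip,th);h=bot.servo_line(P,O,v=v,max_force=mf)
    e=bot.current_tool_pos()-P
    print(tip,th,h,'err mm',(e*1000).round(1),bot.current_wrist_force().round(1),round(bot.current_finger_gap(),4));return h
go((-.056,.100),15,.1)
if not go((-.056,.0665),15,.05,6):
    if not go((-.064,.0655),15,.03,6): go((-.0745,.0640),15,.02,5)
print(bot.current_time())
E
```

```text
(-0.056, 0.1) 15 False err mm [-0.7  0.5 -0.9] [ 0.4  0.1 -1.5] 0.012
(-0.056, 0.0665) 15 False err mm [ 0.2 -0.   0.2] [ 0.7  0.2 -0.8] 0.0116
(-0.064, 0.0655) 15 False err mm [-0.1 -0.   0.1] [ 0.1  0.7 -0.5] 0.0115
(-0.0745, 0.064) 15 True err mm [2.3 0.  0.4] [2.6 1.  0.6] 0.0115
58.85
```

```bash
python3 - <<'E'
from h import *
def go(tip,th,v,mf=None):
    P,O,_,_=tool(tip,th);h=bot.servo_line(P,O,v=v,max_force=mf)
    e=bot.current_tool_pos()-P
    print(tip,th,h,'err mm',(e*1000).round(1),bot.current_wrist_force().round(1),round(bot.current_finger_gap(),4));return h
go((-.0718,.0632),14,.02,6)
go((-.0718,.0630),11.5,.03,8)
go((-.074,.0628),11,.02,6)
go((-.0725,.0628),9,.03,8)
snap('side','s3',(235,150,335,225),7)
print(bot.current_time())
E
```

```text
(-0.0718, 0.0632) 14 False err mm [-0.4  0.  -0.5] [-0.7 -1.  -0.1] 0.0118
(-0.0718, 0.063) 11.5 False err mm [-0.1  0.  -0.4] [-0.5 -0.5 -1.4] 0.0112
(-0.074, 0.0628) 11 False err mm [0.4 0.  0.3] [ 3.7  1.  -2.3] 0.0118
(-0.0725, 0.0628) 9 False err mm [-0.3 -0.  -0.3] [-0.2 -1.  -1.9] 0.012
59.95
```

View pics/s3.png

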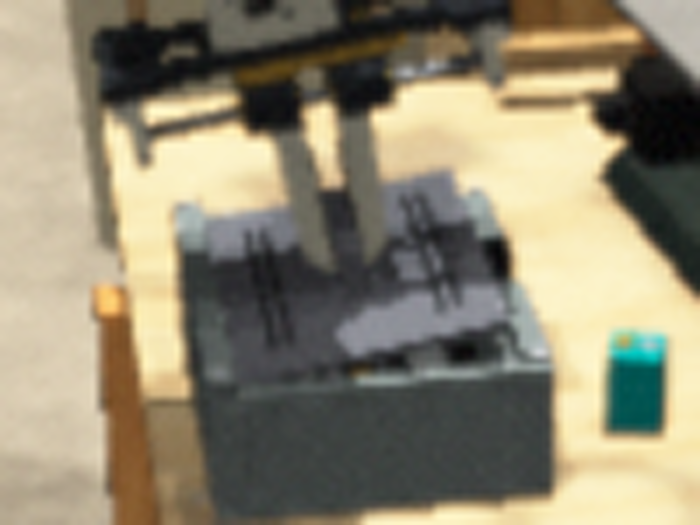

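The cover sits between the cheeks, with its front edge (about x 210–240 in the crop) under the bar and the rear still raised. I'll swing it down, then press the rear.

```bash
python3 - <<'E'
from h import *
def go(tip,th,v,mf=None):
    P,O,_,_=tool(tip,th);h=bot.servo_line(P,O,v=v,max_force=mf)
    e=bot.current_tool_pos()-P
    print(tip,th,h,'err mm',(e*1000).round(1),bot.current_wrist_force().round(1),round(bot.current_finger_gap(),4));return h
go((-.0728,.0625),6.5,.03,9)
p=bot.current_tool_pos();O=bot.current_orientation()
fingers.grip(.03);up_=Ro.from_euler('xyz',O).apply([0,0,-1])
bot.servo_line(p+.06*up_,v=.1)
fingers.grip(.0,10)
q=B(.044,0,.14);bot.movep(q,D(BY))
bot.servo_line(B(.044,0,.10),v=.1,max_force=8)
h=bot.servo_line(B(.044,0,.073),v=.02,max_force=30)
print(h,bot.current_tool_pos(),bot.current_wrist_force())
if not h:
    h=bot.servo_line(B(.044,0,.066),v=.01,max_force=25);print(h,bot.current_tool_pos(),bot.current_wrist_force())
bot.servo_line(B(.044,0,.15),v=.15)
bot.movep([.40,-.25,.2],D(BY));snap('side','s4',(235,150,335,225),7);print(bot.current_time())
E
```

```text
(-0.0728, 0.0625) 6.5 False err mm [-0.2  0.  -0.3] [ 0.1 -0.3 -1.1] 0.0114
True [0.52089711 0.03627739 0.07628568] [-2.28794553 -0.27241511  6.35659126]
67.2083
```

View pics/s4.png

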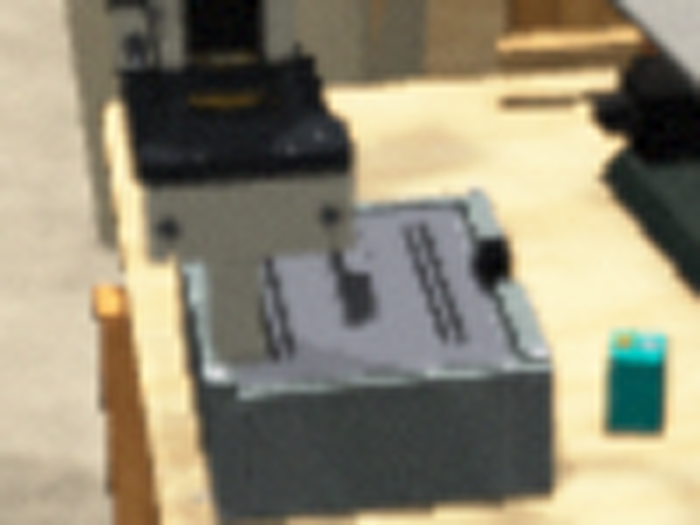

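Side view: the cover lies flat, the rear edge under the latch at crop (490,258). I'll confirm with a second press, then drag the box by the rib, gripped along y, moving −y first.

```bash
python3 - <<'E'
from h import *
bot.movep(B(.044,0,.14),D(BY));bot.servo_line(B(.044,0,.085),v=.1,max_force=8)
print(bot.servo_line(B(.044,0,.073),v=.015,max_force=25),bot.current_tool_pos()[2],bot.current_wrist_force())
bot.servo_line(B(.044,0,.13),v=.15)
fingers.grip(.091,20);bot.movep(B(0,0,.14),D(BY))
bot.servo_line(B(0,0,.083),v=.1,max_force=8)
fingers.grip(.06,40);p=bot.current_tool_pos();print('gap',bot.current_finger_gap(),p,bot.current_time())
T=np.array([.5178,-.258,p[2]]);ty=np.radians(-7.8)
bot.servo_line([p[0],-.10,p[2]],D(BY),v=.06);print(bot.current_wrist_force(),bot.current_finger_gap())
bot.servo_line([p[0]+.01,-.20,p[2]],D(ty/2),v=.06)
bot.servo_line(T,D(ty),v=.05);print(bot.current_tool_pos(),bot.current_wrist_force(),bot.current_finger_gap())
fingers.grip(.088);bot.servo_line(T+[0,0,.08],v=.1)
bot.movep([.33,.15,.25],D(.5))
im=snap('top','t5',(260,160,420,250),4.5)
print('box',edges(im,T[:2],(.16,.192),-7.8,(.073,.077,.068,.068),1,.014))
print('box',edges(im,T[:2],(.16,.192),-7.8,(.073,.077,.068,.068),2,.014))
print('rib/plate',edges(im,T[:2],(.224,.256),-7.8,(0,0,0,0),1,.009),bot.current_time())
E
```

```text
True 0.07628836554520921 [-2.57786113  0.64329201  4.79735691]
gap 0.06980523606007666 [0.47746336 0.03617141 0.08358628] 73.2167
[ 0.49100954 12.22381615  6.69908777] 0.07004580314459301
[ 0.51726954 -0.255224    0.08380482] [-5.0131748  15.5228016  13.25126361] 0.06975809847465014
box (array([ 0.5181, -0.2505]), array([167.5, 193.5], dtype=float32), array([-7.8, -7.8, -8.2, -7.5], dtype=float32))
box (array([ 0.5127, -0.2539]), array([161.8, 206.2], dtype=float32), array([-14.4,  -7.8,  -7.8,  -7.5], dtype=float32))
rib/plate (array([ 0.5178, -0.2582]), array([222.5, 255.7], dtype=float32), array([-7.5, -8. , -8. , -7.8], dtype=float32)) 82.1417
```

View pics/t5.png

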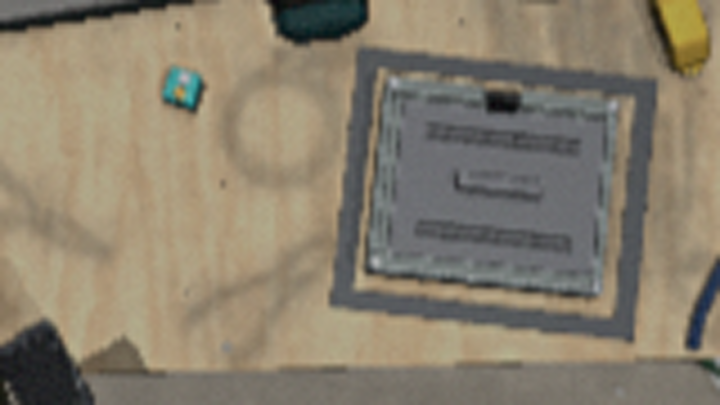

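The box is inside the tape with wood visible on all sides, about 7 mm left of centre. One small nudge will centre it.

```bash
python3 - <<'E'
from h import *
ty=np.radians(-7.8);p=np.array([.5173,-.2552,.0836])
bot.movep(p+[0,0,.06],D(ty));bot.servo_line(p,v=.1,max_force=8);fingers.grip(.06,40);print(bot.current_finger_gap())
bot.servo_line([.5173,-.2655,bot.current_tool_pos()[2]],v=.03);print(bot.current_tool_pos())
bot.sleep(.3);fingers.grip(.088);bot.servo_line(bot.current_tool_pos()+[0,0,.08],v=.1)
bot.movep([.33,.15,.25],D(.5))
im=snap('top','t6',(325,160,415,240),7)
T=np.array([.518,-.258])
print('box',edges(im,T,(.16,.192),-7.8,(.073,.077,.068,.068),1,.014))
s=cams.camera('side');u,v=proj('side',[*T,.06]).astype(int)
cv2.imwrite('pics/s6.png',cv2.resize(s[v-40:v+40,u-50:u+50],None,fx=7,fy=7,interpolation=cv2.INTER_CUBIC)[:,:,::-1]);print(bot.current_time())
E
```

```text
0.06982522975063002
[ 0.51771129 -0.26380208  0.08448512]
box (array([ 0.5176, -0.2584]), array([167.6, 193.3], dtype=float32), array([-7.8, -7.5, -8.1, -7.1], dtype=float32))
89.1083
```

View pics/t6.png

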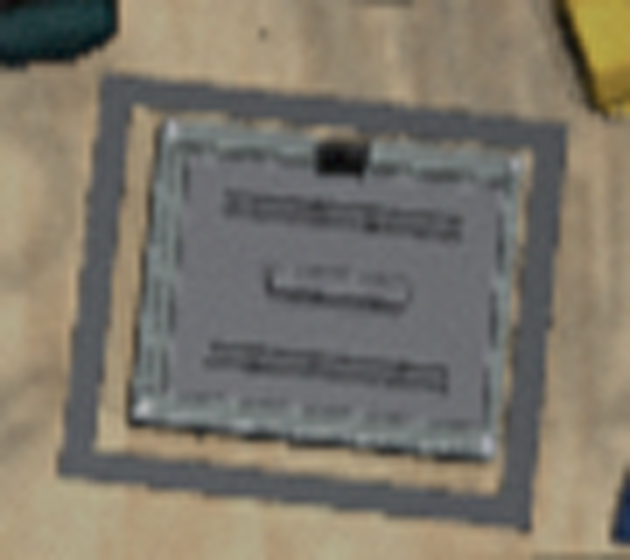

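View pics/s6.png

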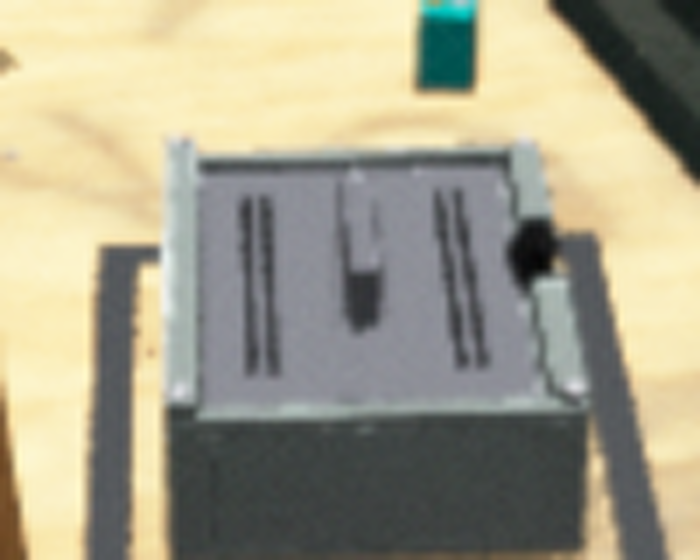

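The box is centred in the tape, the cover is flat, and the latch (side crop (535,250)) sits over its rear edge. I'll hand it in.

```bash
python3 -c "
from workcell import bot
print(bot.close_job())"
```

```text
the job is handed in; nothing more can be done
None
```

I put all four cells in the bays (one ended up lying flat along its bay), snapped the cover shut under the latch, and slid the closed box to the centre of the taped outline, then handed the job in at about 89 s; no verdict was returned.

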